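# Load a slide tray into the slide scanner and latch it

## Task

Load the blue tray of microscope slides into the slide scanner: keeping it flat on the black loading deck, push it forward between the flared guide rails until it sits straight and fully home against the stop inside the port. Then swing the steel bail with the red grip all the way down behind the tray to hold it in. Leave the other things on the bench, and the can on top of the scanner, where they are.

Things in the scene. Friction and masses are not known exactly. Their poses are not given: they have to be found in the camera images.
- scanner: White bench slide scanner, fixed. Origin: on the bench under the tray's centre when the tray is home. +x = loading direction (into the port), +z up, +y to the left looking along +x. Black flat loading deck: top 30 mm above the bench, x -280 to +70 mm, y -120 to +120. Port housing x 55 to 130 mm, y -155 to +155, 120 mm high; main housing behind it, x 130 to 430, same width, 240 high.
- scanner_home (a point): Point on the deck (30 mm above the bench) where the centre of the tray's underside lies, within 1 mm, when the tray is home; axes as the scanner's. The tray's nose then meets the stop, a face at x = 81 mm from here.
- rails_mouth (a point): Middle of the wide mouth of the two aluminium guide rails, on the deck, at x = -110 mm in the scanner's frame; inner faces 196 mm apart here. The rails are 12 mm high and 12 mm thick, symmetrical about y = 0, and converge in straight lines to rails_throat. Axes as the scanner's.
- rails_throat (a point): Middle of the throat, on the deck, at x = -20 mm in the scanner's frame: from here on to the stop the rails run parallel, inner faces 104 mm apart (the tray has 2 mm of play each side). Axes as the scanner's. Deck, rails and tray are smooth and slide easily on one another (friction 0.2 to 0.3).
- port (a point): Middle of the port's mouth, on the deck, at x = 55 mm in the scanner's frame: an opening 128 mm wide, its roof 40 mm above the deck. The nose of a tray that is home reaches 25 mm into it. Axes as the scanner's.
- bail (a joint): Hinge of the steel retaining bail, rad: 0 = fully down (end stop), grows as it is raised, upper end stop 1.45; starts at 1.2 to 1.4. The stiff hinge stays at any angle where it is left; 1 to 2 N at the red grip, square to the arms, moves it. At angle q the crossbar's axis lies at x = 28 - 115 cos q, z = 56 + 115 sin q (mm, scanner's frame).
- bail_grip (a point): Centre of the red grip in the middle of the bail's crossbar: a round sleeve 80 mm long, 12 mm in diameter, along the scanner's y. The bail is a U of 8 mm round bar: two arms at y = -98 and +98 mm, 115 mm from hinge axis to crossbar axis. When down, the crossbar's axis is 56 mm above the bench at x = -87 mm (7 mm behind the rear edge of a tray that is home).
- bail_tongue (a point): End of the steel tongue, 44 mm wide (along y) and 6 mm thick, that stands square to the bail's arms under the middle of the crossbar; 22 mm from the crossbar's axis. When the bail is down it hangs 4 mm behind a home tray, 4 mm above the deck; if the tray is not home it lands on the tray and the bail cannot go down. With the bail raised it points away from the port.
- bail_hinge (a point): Middle of the bail's hinge axis (parallel to the scanner's y), at x = 28 mm, 56 mm above the bench in the scanner's frame. Its two bearing blocks stand on the deck at y = -108 and +108 mm, 68 mm above the bench at the top.
- slide_tray: Loose blue flat tray, four glass slides fixed on top: 160 mm long (own x), 100 wide (y), 16 high (slides to 18), 0.26 to 0.49 kg. Origin: centre of its underside. +x points to its nose (10 mm rounded corners), which goes into the port first; the rear edge, x = -80 mm, is a straight vertical face. It starts on the deck, askew, nose at the rails' wide mouth.
- slide_box: Bystander: closed blue and white slide box, 100 x 86 x 35 mm, on the bench beside the deck. Origin: centre of its underside.
- oil_bottle: Bystander: amber bottle with black cap, 38 mm in diameter, 75 mm high, on the bench beside the deck. Origin: centre of its underside.
- stain_jar: Bystander: glass jar with white lid, 60 mm in diameter, 95 mm high, on the bench. Origin: centre of its underside.
- objective_can: Bystander: clear can with black lid, 42 mm in diameter, 70 mm high, standing on top of the scanner's main housing. Origin: centre of its underside.
- wash_bottle: Bystander: white bottle with red cap, 68 mm in diameter, 170 mm high, on the bench. Origin: centre of its underside.
- beaker: Bystander: empty glass beaker, 72 mm in diameter, 95 mm high, on the bench. Origin: centre of its underside.
- lens_brush: Bystander: black-handled brush, 150 mm long, lying on the bench. Origin: under its middle.

How it is judged:
By the outcome, as a careful person would: the job done as asked, in the order asked, and still so for the second after the job is handed in, with the robot touching nothing.
It also fails if it takes over 58 s, if anything falls off the work surface, if the arm or the gripper's body presses on something with over 40 N, if the wrist force passes 120 N, or if a joint passes its speed limit or range.

## Robot

A 6-joint arm with a two-finger parallel gripper is mounted at the origin on the work surface. World frame = base frame: x ahead of the robot, y to its left, z up, the work surface at z = 0. Lengths are in m, angles in rad, forces in N, time in s.
With the tool pointing down it reaches from about 0.3 to 0.875 m from the base axis. Payload 6.4 kg.
Tool frame: the origin (TCP) lies at the centre of the arm's flange, where the gripper is bolted on; the fingertips stand 173 mm ahead of it and the grasp point (between the pads) lies 155 mm ahead of it; z points along the fingers, y is the line along which they close (so a half turn about z gives the same grasp; the last joint's range is limited). The gripper opens to 85 mm and grips with 20 to 120 N. Pads are 22 mm wide; open, the fingers measure 114 mm over their backs; the gripper's body (76 mm by 85 mm) begins 54 mm behind the grasp point. The pads swing forward as they close: fully open they stand 13 mm farther back than shut.
Start: joints at [-1.435, 0.181, 1.607, -0, 1.354, -0.206], TCP at [0.193, -0.542, 0.405] pointing down, gripper open.
Joint ranges: [-2.99, 2.99], [-0.89, 2.07], [0.3, 2.58], [-1.14, 4.28], [0, 2.63], [-3.12, 3.12]. Speed limits (rad/s): [2.57, 2.57, 3.01, 3.14, 3.14, 3.14].

## Interface

Orientations are given as a unit quaternion [w, x, y, z].
In Python, from bench import get_obs, camera, get_calibration, hand_in gives the robot as it stands. The module is installed in compiled form; this text tells all that it offers.
- The arm moves only by the tool drive_tool, never from a script. Its argument "increments" is a list of rows, each a list of 2 entries, a list of its own where there are three numbers: the shift along the tool's x, y, z normalised to -1 to 1, where 1 is 250 mm, then the turn about the tool's z normalised to -1 to 1, where 1 is 90 degrees. A call has exactly 8 rows; each row is the pose to reach, as a shift and turn from the pose commanded when the call began, along the tool's axes at that moment; what a row does not reach only later rows make up. A row lasts 1/8 s, in which the tool goes at most 62.5 mm and 10.7 degrees, less where a joint would pass 70% of its speed; a pose out of reach is approached as far as the arm can. A call with a number of a shift or a turn outside -1 to 1 is refused whole. A call with a gripper value outside its range is refused whole. "claw" is the closure, from 0 (fully open) to 1 (shut), set as the call begins (left out, the last holds). The fingers move at their own pace and stop on an object; the grip force is fixed at half the most. Time passes only in rows, so rows that repeat a pose let the fingers close, or fill a call up. It gives the time, the measured TCP pose, the force and the opening at its end, in the units of the state.
- get_obs(): the state, without advancing time (a new reading comes with each control period).
- camera(name): name is "scene" or "top" or "wrist"; returns the picture (480x640x3 uint8, blue, green, red); there is no depth.
- get_calibration(name): a dict with "K" (3x3 intrinsics, pixels), "k1" (the pictures are not rectified: a ray, as slopes to the right and down, at radius r is drawn at 1 + k1 r^2 times it, then the intrinsics apply), "origin" and "orientation" of the camera in the world. Camera axes: x right, y down, z forward; pixel columns grow to the right and rows downward; lengths in m; the calibration is good to about 2 mm. A picture is of the moment at which its call begins: read the wrist's pose just before it. get_calibration takes no time and is no camera call; for the wrist camera it gives the pose at the moment of the call.
- hand_in(): hands the job in, once; it reports no verdict.
The state is a dict: "time_s": time; "q": joint angles; "dq": joint speeds; "joint_efforts": joint torques, N m; "eef_pos": TCP position; "eef_rot": TCP orientation; "wrist_force": force on the tool from outside, world axes, zero at the start; "torque": the same for the moment, N m; "opening": opening from 0.0 (shut) to 1.0 (fully open).
Only numpy, scipy, OpenCV 4.12 (cv2) and the standard library are available. Lean on these libraries where they do the work, as an engineer would, in place of code of your own. Each camera call takes 0.05 s, during which the arm holds its last target. There are 200 camera calls.

## Working session

There is one attempt and no reset: what is moved stays moved. The work goes in short steps, Python scripts to look and compute and a tool call to move; the robot and the scene stay as the last step left them, time stands still between calls to the robot, and variables do not carry over. Pictures are saved under pics/ and viewed, on a budget of 10 in all, crops included, one or two more only if the job needs it, and the job is handed in when it is done.

Besides the shell and the picture viewer there is one more tool, called after "Request:" as name(argument=value, ...) on one line, values as JSON. drive_tool: Moves the arm, as the interface text tells. Its arguments: {"type":"object","properties":{"increments":{"type":"array","items":{"type":"array"}},"claw":{"type":"number"}},"required":["increments"]}

```bash
mkdir -p pics
cat > h.py <<'E'
import numpy as np, cv2
from bench import get_obs, camera, get_calibration
from scipy.spatial.transform import Rotation as R
def rot(q): return R.from_quat([q[1],q[2],q[3],q[0]]).as_matrix()
def ray(c,u,v):
    K=c["K"]; K=np.array(K); d=cv2.undistortPoints(np.array([[[u,v]]],float),K,np.array([c["k1"],0,0,0.]))[0,0]
    return np.array(c["origin"]),rot(c["orientation"])@np.array([d[0],d[1],1.])
def onz(c,u,v,z):
    o,d=ray(c,u,v); return o+d*(z-o[2])/d[2]
def proj(c,P):
    Rm=rot(c["orientation"]); rv=cv2.Rodrigues(Rm.T)[0]; t=-Rm.T@np.array(c["origin"])
    return cv2.projectPoints(np.array(P,float).reshape(-1,3),rv,t,np.array(c["K"]),np.array([c["k1"],0,0,0.]))[0][:,0]
E
python3 - <<'E'
from h import *
for n in ("top","scene"):
    im=camera(n); cv2.imwrite(f"pics/{n}0.png",im); c=get_calibration(n); print(n,np.round(c["origin"],3),np.round(c["orientation"],4),c["k1"],np.array(c["K"])[0,0])
o=get_obs(); print(o)
E
```

```text
top [ 0.46  -0.035  1.631] [ 0.037  -0.704   0.7084 -0.0347] -0.0409436472228429 510.06437113073065
scene [1.311 0.481 0.874] [-0.1981  0.3938  0.8083 -0.3902] -0.04057401239517702 441.29132450428517
{'time_s': 0.1, 'q': array([-1.43529016e+00,  1.81475357e-01,  1.60787791e+00, -1.42026584e-05,
        1.35376383e+00, -2.06298618e-01]), 'dq': array([-0.00046008, -0.00181202, -0.00281219,  0.00077059,  0.00032232,
       -0.00074455]), 'joint_efforts': array([ 1.26729028e-04, -4.45882308e+01, -3.52239382e+01, -1.89995385e-04,
        4.07593354e-03,  3.38127597e-05]), 'eef_pos': array([ 0.19271912, -0.54151672,  0.40388373]), 'eef_rot': array([-7.61989217e-04,  9.85431149e-01,  1.70073128e-01,  2.00448955e-05]), 'wrist_force': array([-0.68608387,  0.62771377, -0.97727492]), 'torque': array([-0.00904673,  0.01979489,  0.00388238]), 'opening': 0.9963888537241454}
```

View pics/top0.png

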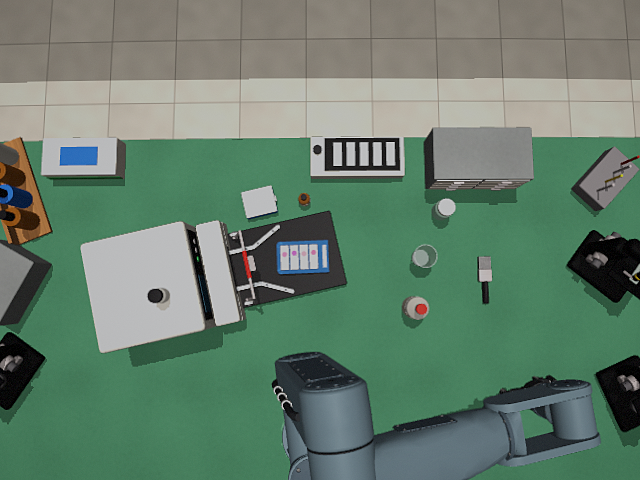

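View pics/scene0.png

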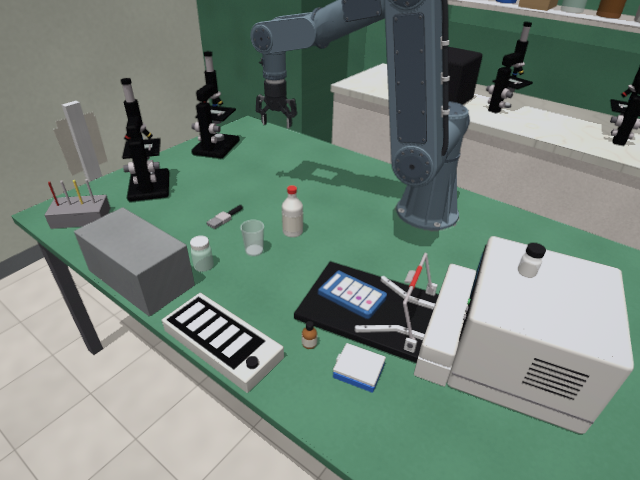

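The top view has world +y to the left and +x up. The scanner loads leftward, with the tray at about (303,257), the red grip at (247,263) and the deck's rear edge from (331,211) to (346,283). The scene view shows the bail raised and the tray on the deck, slightly askew.

```bash
cat >> h.py <<'E'
def tray(im,c,box=None,z=.046):
    h=cv2.cvtColor(im,cv2.COLOR_BGR2HSV); m=cv2.inRange(h,(98,120,60),(118,255,255))
    if box: k=np.zeros_like(m); a,b,d,e=box; k[b:e,a:d]=m[b:e,a:d]; m=k
    m=cv2.morphologyEx(m,cv2.MORPH_CLOSE,np.ones((3,3)))
    cn=max(cv2.findContours(m,0,2)[0],key=cv2.contourArea)
    P=np.array([onz(c,*p[0],z)[:2] for p in cn],np.float32)
    return P
E
python3 - <<'E'
from h import *
im=cv2.imread("pics/top0.png"); c=get_calibration("top")
def rect(P):
    (cx,cy),(w,h),a=cv2.minAreaRect(P*1000); b=cv2.boxPoints(((cx,cy),(w,h),a)); return (cx,cy),(w,h),a,b
print("tray",*[np.round(x,1) for x in rect(tray(im,c,(260,220,345,290)))])
# deck rear edge line: dark->green along rows
g=im.astype(int); pts=[]
for r in range(218,280):
    row=im[r,325:360].astype(int); gr=row[:,1]-row[:,2]
    k=np.where(gr>25)[0]
    if len(k): pts.append(onz(c,325+k[0]-.5,r,.03)[:2])
l=cv2.fitLine(np.array(pts,np.float32),cv2.DIST_HUBER,0,.01,.01).ravel(); print("rear edge",l,len(pts))
# housing top (white)
hsv=cv2.cvtColor(im,cv2.COLOR_BGR2HSV); w=cv2.inRange(hsv,(0,0,150),(179,50,255)); k=np.zeros_like(w);k[215:360,75:212]=w[215:360,75:212]
k=cv2.morphologyEx(k,cv2.MORPH_OPEN,np.ones((15,15)))
cn=max(cv2.findContours(k,0,2)[0],key=cv2.contourArea)
print("main top",*[np.round(x,1) for x in rect(np.array([onz(c,*p[0],.24)[:2] for p in cn],np.float32))])
red=cv2.inRange(hsv,(0,150,80),(8,255,255))|cv2.inRange(hsv,(172,150,80),(179,255,255)); red[:, :230]=0; red[:,265:]=0
ys,xs=np.nonzero(red); print("red px",xs.mean(),ys.mean(),len(xs),[np.round(onz(c,xs.mean(),ys.mean(),z),4) for z in(.155,.165)])
cs=[(331,211),(346,283)]; print([np.round(onz(c,*p,.03),4) for p in cs])
E
```

```text
tray [554.9  44.7] [101.5 163. ] 1.9 [[501.5 124.5]
 [506.8 -38.4]
 [608.2 -35.1]
 [603.  127.8]]
rear edge [ 0.98808104 -0.15393457  0.6028384  -0.03898597] 62
main top [464.9 475.7] [304.3 295.3] 12.7 [[284.  586.3]
 [349.  298.2]
 [645.8 365.2]
 [580.8 653.3]]
red px 246.11016949152543 264.1864406779661 118 [array([0.5273, 0.202 , 0.155 ]), array([0.5268, 0.2004, 0.165 ])]
[array([ 0.7   , -0.0459,  0.03  ]), array([ 0.4723, -0.0912,  0.03  ])]
```

Run:
```python
from h import *
im=cv2.imread("pics/top0.png"); c=get_calibration("top"); hsv=cv2.cvtColor(im,cv2.COLOR_BGR2HSV)
gm=cv2.inRange(hsv,(60,70,50),(90,255,255))
def fit(P): 
    l=cv2.fitLine(np.array(P,np.float32),cv2.DIST_HUBER,0,.01,.001).ravel(); return l
rear=[];
for r in range(220,278):
    s=np.where(gm[r,331:365]>0)[0]; rear.append(onz(c,331+s[0]-.5,r,.03)[:2])
top=[];bot=[]
for u in range(285,328):
    s=np.where(gm[200:238,u]>0)[0]; top.append(onz(c,u,200+s[-1]+.5,.03)[:2])
for u in range(262,340):
    s=np.where(gm[275:330,u]>0)[0]; bot.append(onz(c,u,275+s[0]-.5,.03)[:2])
for n,P in(("rear",rear),("left+x",top),("right-x",bot)):
    l=fit(P); print(n,np.round(l,4),"deg",np.degrees(np.arctan2(l[1],l[0])))
w=cv2.inRange(hsv,(0,0,150),(179,50,255))
e=[];f=[]
for u in range(95,180):
    s=np.where(w[200:260,u]>0)[0]; e.append(onz(c,u,200+s[0]-.5,.24)[:2])
for r in range(255,335):
    s=np.where(w[r,70:120]>0)[0]; f.append(onz(c,70+s[0]-.5,r,.24)[:2])
for n,P in(("main side +x",e),("main back",f)):
    l=fit(P); print(n,np.round(l,4),"deg",np.degrees(np.arctan2(l[1],l[0])))
cv2.imwrite("pics/crop.png",cv2.resize(im[195:335,190:360],None,fx=4.5,fy=4.2,interpolation=cv2.INTER_CUBIC))
```

```text
rear [ 0.9757  0.2193  0.5808 -0.0681] deg 12.665329
left+x [ 0.2208 -0.9753  0.6859  0.0334] deg -77.246574
right-x [ 0.2158 -0.9764  0.438   0.0511] deg -77.53926
main side +x [ 0.2201 -0.9755  0.6172  0.492 ] deg -77.285805
main back [0.9751 0.2216 0.4426 0.6219] deg 12.801648
```

View pics/crop.png

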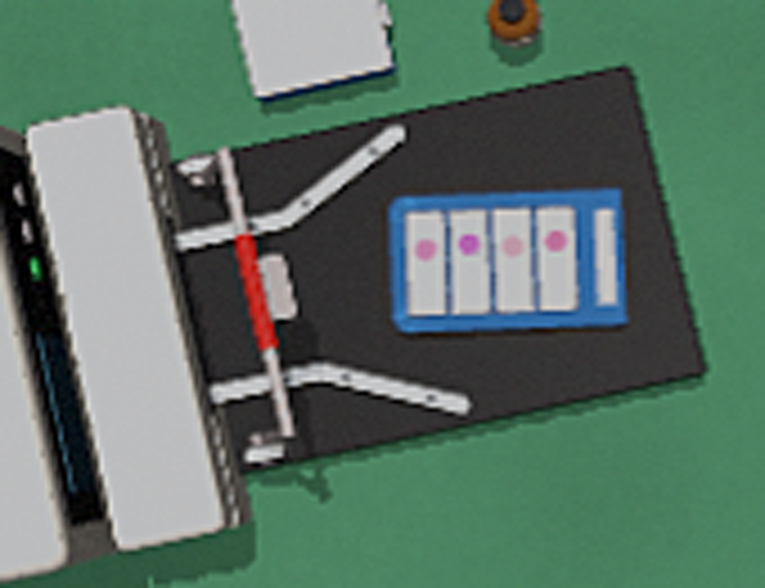

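The crop shows the bail raised, the red grip at about x_s −4 mm, and the tray nose in the rails' mouth. From the fits, the scanner is at about (0.525, 0.204) heading 102.7°. The tray is about 10.8° askew from that.

```bash
cat >> h.py <<'E'
O=np.array([.525,.2043]); A=np.radians(102.66)
X=np.array([np.cos(A),np.sin(A)]); Y=np.array([-np.sin(A),np.cos(A)])
def s2w(x,y): return O+x*X+y*Y
def w2s(p): d=np.array(p[:2])-O; return np.array([d@X,d@Y])*1000
def plan(xs,ys,z,yaw,o=None):
    """target TCP in scanner frame (m), tool-x heading rel. scanner x (deg) -> normalised"""
    o=o or get_obs(); M=rot(o["eef_rot"]); p=o["eef_pos"]
    t=np.array([*s2w(xs,ys),z]); d=M.T@(t-p)/.25
    cur=np.degrees(np.arctan2(M[1,0],M[0,0])-A); tr=-(yaw-cur+180)%360-180 if 0 else -((yaw-cur+180)%360-180)
    print("shift",np.round(d,3),"turn",round(tr/90,3)); return d,tr/90
def st():
    o=get_obs(); M=rot(o["eef_rot"]); print("t",round(o["time_s"],2),"S",np.round(w2s(o["eef_pos"]),1),"z",round(o["eef_pos"][2]*1000,1),"yaw",round(np.degrees(np.arctan2(M[1,0],M[0,0])-A),2),"F",np.round(o["wrist_force"],1),"op",round(o["opening"],2))
E
python3 -c "
from h import *
st(); plan(-.27,.026,.40,-10.8)"
```

```text
t 0.1 S [-654.9  487.7] z 403.9 yaw -83.08 F [-0.7  0.6 -1. ] op 1.0
shift [ 2.019 -1.306  0.018] turn -0.803
```

Request:
drive_tool(increments=[[[0.125,-0.08,0],-0.1],[[0.25,-0.16,0],-0.2],[[0.375,-0.24,0],-0.3],[[0.5,-0.32,0],-0.4],[[0.625,-0.4,0],-0.5],[[0.75,-0.49,0],-0.6],[[0.875,-0.57,0],-0.7],[[1.0,-0.65,0],-0.803]], claw=0.25)

```text
time_s: 1.1
eef_pos: [0.3743, -0.3037, 0.4044]
eef_rot: [-0.0, 0.694, 0.72, 0.0]
wrist_force: [-0.3, -0.2, -0.6]
opening: 0.749
```

```bash
python3 -c "
from h import *
st(); plan(-.30,.028,.36,-10.8)"
```

```text
t 1.1 S [-462.6  258.3] z 404.4 yaw -10.51 F [-0.3 -0.2 -0.6] op 0.75
shift [0.807 0.787 0.178] turn 0.003
```

Request:
drive_tool(increments=[[[0.1,0.1,0.02],0],[[0.2,0.2,0.04],0],[[0.32,0.31,0.07],0],[[0.44,0.43,0.1],0],[[0.56,0.55,0.13],0],[[0.68,0.67,0.16],0],[[0.76,0.75,0.18],0],[[0.807,0.787,0.18],0.003]])

```text
time_s: 2.1
eef_pos: [0.5643, -0.0956, 0.3587]
eef_rot: [-0.001, 0.697, 0.717, -0.0]
wrist_force: [0.1, 0.2, 0.1]
opening: 0.749
```

Run:
```python
from h import *
st(); c=get_calibration("wrist"); im=camera("wrist"); cv2.imwrite("pics/w1.png",im); print(c["origin"],c["orientation"])
P=tray(im,c); (cx,cy),(w,h),a=cv2.minAreaRect(P*1000); b=cv2.boxPoints(((cx,cy),(w,h),a)); print(w,h,a,w2s([cx/1000,cy/1000]),[np.round(w2s(q/1000),1) for q in b])
```

```text
t 2.1 S [-301.2   27.4] z 358.7 yaw -11.01 F [0.1 0.2 0.1] op 0.75
[ 0.56150397 -0.02176871  0.32791925] [0.14519077 0.98929392 0.0146815  0.00127757]
101.22817993164062 90.86970520019531 1.684912919998169 [-195.96207142   13.69106311] [array([-141.7,   54.7]), array([-230.9,   72. ]), array([-250.2,  -27.3]), array([-161. ,  -44.6])]
```

View pics/w1.png

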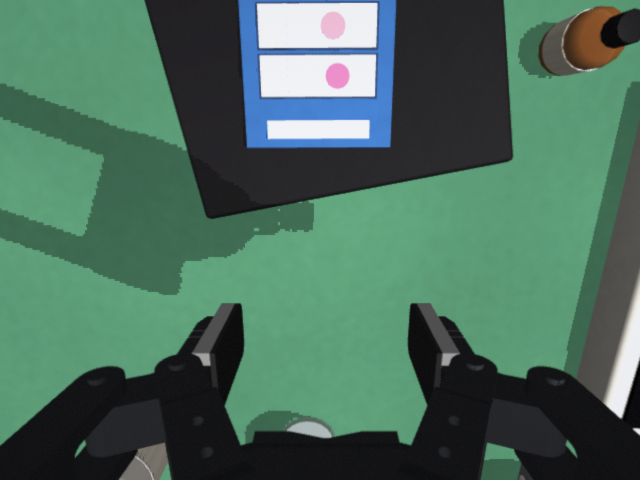

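Wrist view: the tray's rear edge runs from (248,147) to (391,147), square to the tool, and the deck's rear corners are at (210,216) and (511,158). The fingertips are at about (243,305) and (409,305).

Run:
```python
from h import *
c=get_calibration("wrist")
for p in [(210,216),(511,158)]: print(w2s(onz(c,*p,.03)))
o=get_obs(); M=rot(o["eef_rot"])
for z in (.155,.165,.173):
  print(z,[np.round((M.T@(onz(c,u,305,o["eef_pos"][2]-z)-o["eef_pos"]))*1000,1) for u in(243,409)])
# rear mid (-240.5,22.3); tool 11mm pad half + 20 mm standoff along tray axis
a=np.radians(-10.8); 
for s in (.035,.009): print(s); plan(-.2405-s*np.cos(a),.0223-s*np.sin(a),.21,-10.8)
```

```text
[-275.8622964   114.28928329]
[-275.87047833 -118.34638121]
0.155 [array([ 14.6, -29.2, 155. ]), array([ 14.7,  28.3, 155. ])]
0.165 [array([  9.9, -31.5, 165. ]), array([  9.9,  30.7, 165. ])]
0.173 [array([  6.1, -33.4, 173. ]), array([  6.1,  32.5, 173. ])]
0.035
shift [ 0.099 -0.028  0.597] turn -0.002
0.009
shift [ 0.203 -0.028  0.597] turn -0.002
```

Request:
drive_tool(increments=[[[0.05,-0.014,0.08],0],[[0.099,-0.028,0.18],0],[[0.099,-0.028,0.3],0],[[0.099,-0.028,0.42],0],[[0.099,-0.028,0.52],0],[[0.099,-0.028,0.58],0],[[0.099,-0.028,0.61],0],[[0.099,-0.028,0.625],0]])

```text
time_s: 3.15
eef_pos: [0.5565, -0.0726, 0.2038]
eef_rot: [0.0, 0.697, 0.717, 0.0]
wrist_force: [-0.4, -0.4, -0.3]
opening: 0.755
```

Run:
```python
from h import *
st(); c=get_calibration("wrist"); im=camera("wrist"); cv2.imwrite("pics/w2.png",im)
c2=get_calibration("scene"); im=camera("scene"); cv2.imwrite("pics/s2.png",cv2.resize(im[200:380,280:460],None,fx=3.3,fy=3.3,interpolation=cv2.INTER_CUBIC))
```

```text
t 3.15 S [-277.1   30. ] z 203.8 yaw -11.09 F [-0.4 -0.4 -0.3] op 0.75
```

View pics/s2.png

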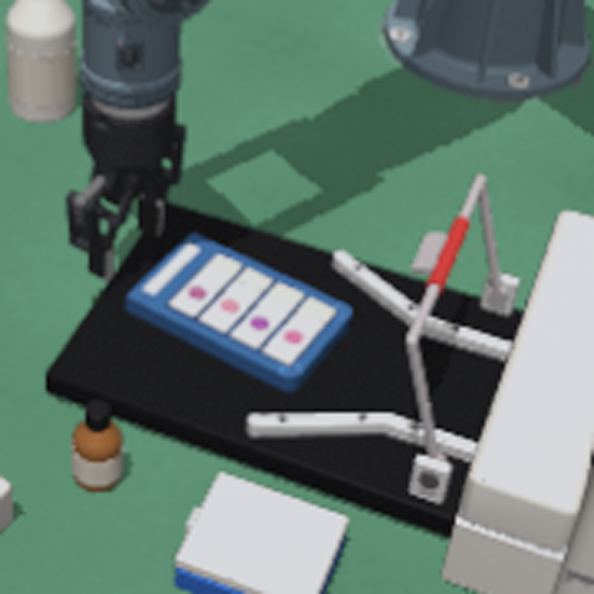

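```bash
python3 -c "
from h import *
for w in [(-.251,.025,.201,-10.8),(-.238,.018,.201,-8),(-.225,.010,.201,-4),(-.212,.002,.201,0)]: plan(*w)"
```

```text
shift [ 0.106 -0.     0.011] turn -0.003
shift [0.162 0.017 0.011] turn -0.034
shift [0.219 0.038 0.011] turn -0.079
shift [0.276 0.06  0.011] turn -0.123
```

Request:
drive_tool(increments=[[[0.05,0,0.011],0],[[0.09,0,0.011],0],[[0.12,0.0,0.011],0],[[0.15,0.012,0.011],-0.025],[[0.18,0.024,0.011],-0.05],[[0.21,0.036,0.011],-0.075],[[0.245,0.048,0.011],-0.1],[[0.276,0.06,0.011],-0.123]])

```text
time_s: 4.25
eef_pos: [0.5696, -0.0024, 0.2007]
eef_rot: [0.0, 0.624, 0.782, -0.0]
wrist_force: [-0.3, -1.6, 0.6]
opening: 0.751
```

```bash
cat >> h.py <<'E'
def look():
    st(); c=get_calibration("top"); im=camera("top"); P=tray(im,c,(215,220,345,300)); (cx,cy),(w,h),a=cv2.minAreaRect(P*1000); b=cv2.boxPoints(((cx,cy),(w,h),a)); print("top tray",round(w),round(h),round(a,1),np.round(w2s([cx/1000,cy/1000]),1),[np.round(w2s(q/1000)).tolist() for q in b]); return im
E
python3 -c "
from h import *
im=look(); cv2.imwrite('pics/t3.png',cv2.resize(im[195:335,190:360],None,fx=4,fy=4))
cv2.imwrite('pics/w3.png',camera('wrist'))
plan(-.18,0,.201,0)"
```

```text
t 4.25 S [-211.4    1.8] z 200.7 yaw 0.14 F [-0.3 -1.6  0.6] op 0.75
top tray 102 90 12.2 [-83.9   0. ] [[-39.0, 51.0], [-128.0, 51.0], [-129.0, -51.0], [-39.0, -51.0]]
shift [ 0.124  0.007 -0.002] turn 0.001
```

View pics/w3.png

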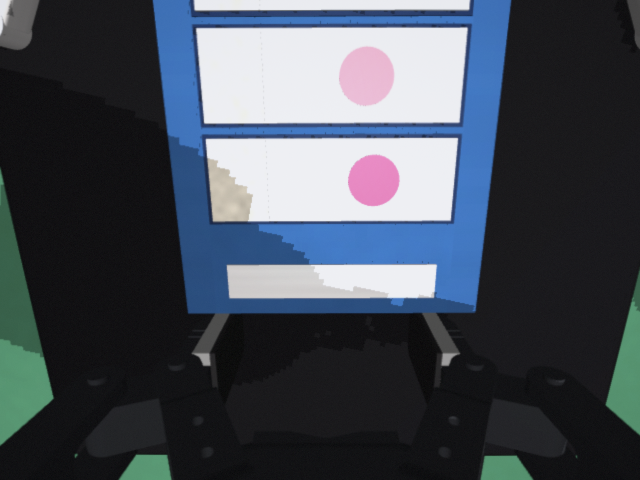

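The wrist view shows the tray straight, its rear edge flush on both fingers from (187,313) to (476,313), and centred within about 4 mm. I'll push on.

Request:
drive_tool(increments=[[[0.03,0.005,0],0],[[0.07,0.007,0],0],[[0.11,0.007,0],0],[[0.15,0.007,0],0],[[0.19,0.007,0],0],[[0.23,0.007,0],0],[[0.27,0.007,0],0],[[0.3,0.007,0],0.001]])

```text
time_s: 5.35
eef_pos: [0.5545, 0.0713, 0.2007]
eef_rot: [-0.0, 0.625, 0.78, -0.0]
wrist_force: [0.1, -0.4, -0.4]
opening: 0.753
```

```bash
python3 -c "
from h import *
look()
plan(-.091,0,.201,0)"
```

```text
t 5.35 S [-136.2    0.4] z 200.7 yaw -0.08 F [ 0.1 -0.4 -0.4] op 0.75
top tray 28 86 13.7 [-80.7  34.4] [[-38.0, 49.0], [-124.0, 48.0], [-123.0, 20.0], [-38.0, 21.0]]
shift [ 0.178  0.002 -0.001] turn -0.001
```

Request:
drive_tool(increments=[[[0.03,0,0],0],[[0.06,0,0],0],[[0.09,0,0],0],[[0.11,0,0],0],[[0.13,0,0],0],[[0.145,0,0],0],[[0.15,0,0],0],[[0.155,0,0],0]])

```text
time_s: 6.4
eef_pos: [0.5462, 0.1085, 0.2007]
eef_rot: [0.0, 0.626, 0.78, -0.0]
wrist_force: [0.4, -0.6, 0.7]
opening: 0.751
```

Request:
drive_tool(increments=[[[0.004,0,0],0],[[0.008,0,0],0],[[0.012,0,0],0],[[0.016,0,0],0],[[0.02,0,0],0],[[0.022,0,0],0],[[0.024,0,0],0],[[0.024,0,0],0]])

```text
time_s: 7.4
eef_pos: [0.5449, 0.1144, 0.2007]
eef_rot: [-0.0, 0.625, 0.78, 0.0]
wrist_force: [0.7, -0.9, 0.6]
opening: 0.747
```

```bash
python3 -c "
from h import *
st(); cv2.imwrite('pics/w4.png',camera('wrist'))"
```

```text
t 7.4 S [-92.1   0.3] z 200.7 yaw -0.1 F [ 0.7 -0.9  0.6] op 0.75
```

Request:
drive_tool(increments=[[[0.003,0,0],0],[[0.006,0,0],0],[[0.009,0,0],0],[[0.012,0,0],0],[[0.014,0,0],0],[[0.016,0,0],0],[[0.016,0,0],0],[[0.016,0,0],0]])

```text
time_s: 8.45
eef_pos: [0.5444, 0.1171, 0.2007]
eef_rot: [0.001, 0.625, 0.78, -0.001]
wrist_force: [1.4, -7.7, -1.6]
opening: 0.751
```

Request:
drive_tool(increments=[[[0.003,0,0],0],[[0.005,0,0],0],[[0.007,0,0],0],[[0.008,0,0],0],[[0.008,0,0],0],[[0.008,0,0],0],[[0.008,0,0],0],[[0.008,0,0],0]])

```text
time_s: 9.45
eef_pos: [0.5444, 0.1177, 0.2008]
eef_rot: [0.002, 0.625, 0.78, -0.002]
wrist_force: [2.4, -15.6, -1.6]
opening: 0.749
```

```bash
python3 -c "
from h import *
st(); cv2.imwrite('pics/w4.png',camera('wrist')); print(get_obs()['torque'])"
```

```text
t 9.45 S [-88.8   0.1] z 200.8 yaw -0.06 F [  2.4 -15.6  -1.6] op 0.75
[-2.68121921 -0.37953749  0.22016873]
```

View pics/w4.png

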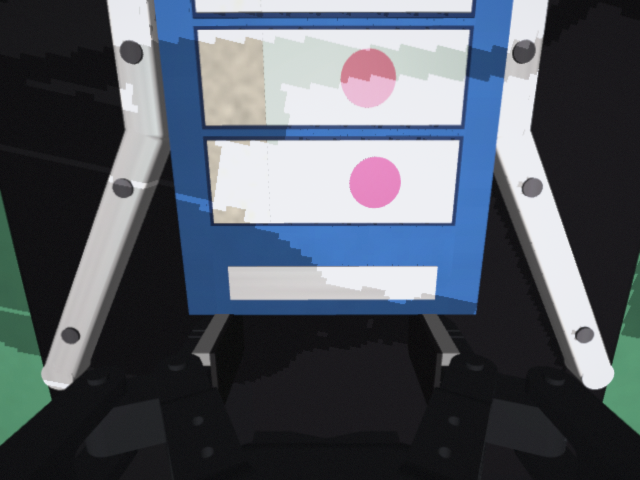

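The wrist view shows the tray straight between the rails, with its rear edge at row 313 and the throat corners at about rows 135 to 140. Wrist force rose from 8 to 16 N over 0.5 mm, so the tray is against the stop. I'll back off and lift.

Request:
drive_tool(increments=[[[-0.03,0,0],0],[[-0.09,0,0],0],[[-0.14,0,0],0],[[-0.16,0,-0.12],0],[[-0.16,0,-0.3],0],[[-0.16,0,-0.5],0],[[-0.16,0,-0.7],0],[[-0.16,0,-0.85],0]])

```text
time_s: 10.5
eef_pos: [0.5524, 0.0807, 0.4158]
eef_rot: [0.001, 0.626, 0.78, 0.001]
wrist_force: [0.1, 0.9, -0.3]
opening: 0.754
```

Run:
```python
from h import *
st(); c=get_calibration("wrist"); im=camera("wrist"); cv2.imwrite("pics/w5.png",im)
c2=get_calibration("top"); print("can",w2s(onz(c2,155,296,.31)))
P=tray(im,c); (cx,cy),(w,h),a=cv2.minAreaRect(P*1000); print(w,h,a,[np.round(w2s(q/1000),1).tolist() for q in cv2.boxPoints(((cx,cy),(w,h),a))])
hsv=cv2.cvtColor(im,cv2.COLOR_BGR2HSV); red=cv2.inRange(hsv,(0,180,80),(6,255,255))|cv2.inRange(hsv,(174,180,80),(179,255,255))
ys,xs=np.nonzero(red); print(len(xs)); 
if len(xs): print(xs.min(),xs.max(),xs.mean(),ys.mean(),[np.round(w2s(onz(c,xs.mean(),ys.mean(),z)),1) for z in(.16,.167,.17)])
plan(.035,0,.40,0)
```

```text
t 10.5 S [-126.6    0.3] z 415.8 yaw -0.11 F [ 0.1  0.9 -0.3] op 0.75
can [222.6159472   38.13503553]
101.15782928466797 89.84800720214844 12.585443496704102 [[11.7, 48.8], [-78.1, 49.0], [-78.3, -52.2], [11.6, -52.3]]
3927
244 407 325.6218487394958 26.666666666666668 [array([-3.3, -0. ]), array([-4.9,  0. ]), array([-5.5,  0. ])]
shift [ 0.648 -0.005  0.083] turn -0.001
```

View pics/w5.png

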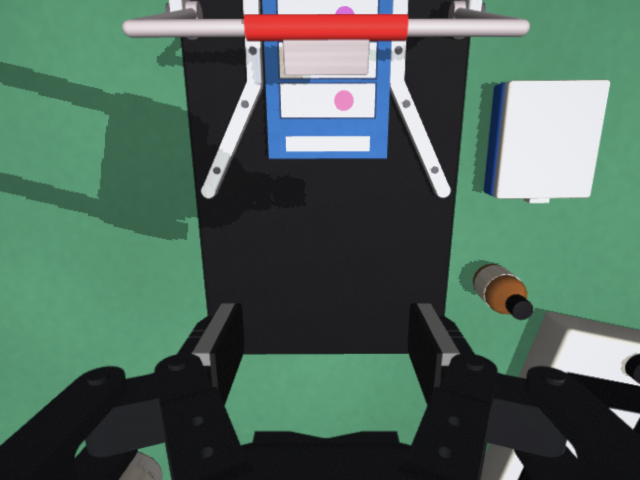

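The wrist view shows the tray straight and centred in the rails (columns 268–388; rails centred at 326), with its rear at x_s −78. The red grip runs from 244 to 407 at row 27, still raised. Next I go over the bail to its port side with the fingers shut.

Request:
drive_tool(increments=[[[0.06,0,0.02],0],[[0.14,0.002,0.04],0],[[0.24,0.003,0.06],0],[[0.34,0.003,0.06],0],[[0.44,0.003,0.06],0],[[0.54,0.003,0.06],0],[[0.62,0.003,0.06],0],[[0.655,0.003,0.06],0]], claw=1)

```text
time_s: 11.55
eef_pos: [0.5166, 0.2427, 0.3969]
eef_rot: [-0.001, 0.625, 0.781, -0.001]
wrist_force: [0.4, 0.4, -0.3]
opening: -0.004
```

```bash
python3 -c "
from h import *
st()
for w in [(.035,-.001,.322,0),(.015,-.001,.322,0),(-.007,-.001,.315,0),(-.0265,-.001,.303,0),(-.043,-.001,.287,0)]: plan(*w)"
```

```text
t 11.55 S [39.3 -0.2] z 396.9 yaw 0.01 F [ 0.4  0.4 -0.3] op -0.0
shift [-0.017  0.004  0.3  ] turn 0.0
shift [-0.097  0.004  0.3  ] turn 0.0
shift [-0.185  0.004  0.328] turn 0.0
shift [-0.263  0.004  0.376] turn 0.0
shift [-0.329  0.004  0.44 ] turn 0.0
```

Request:
drive_tool(increments=[[[-0.01,0.004,0.04],0],[[-0.017,0.004,0.1],0],[[-0.017,0.004,0.17],0],[[-0.017,0.004,0.24],0],[[-0.017,0.004,0.28],0],[[-0.017,0.004,0.3],0],[[-0.03,0.004,0.3],0],[[-0.05,0.004,0.3],0]])

```text
time_s: 12.55
eef_pos: [0.5214, 0.229, 0.3239]
eef_rot: [0.0, 0.625, 0.78, 0.0]
wrist_force: [0.9, -0.4, 0.6]
opening: -0.003
```

Request:
drive_tool(increments=[[[-0.015,0,0],0],[[-0.03,0,0],0],[[-0.045,0,0],0],[[-0.06,0,0],0],[[-0.08,0,0.005],0],[[-0.1,0,0.012],0],[[-0.12,0,0.02],0],[[-0.135,0,0.028],0]])

```text
time_s: 13.55
eef_pos: [0.5285, 0.1958, 0.3161]
eef_rot: [0.0, 0.626, 0.78, -0.0]
wrist_force: [-0.8, 0.2, 0.8]
opening: 0.004
```

```bash
cat >> h.py <<'E'
def bar():
    c=get_calibration("top"); im=camera("top"); hsv=cv2.cvtColor(im,cv2.COLOR_BGR2HSV); red=cv2.inRange(hsv,(0,150,60),(8,255,255))|cv2.inRange(hsv,(172,150,60),(179,255,255)); red[:, :225]=0; red[:,300:]=0; red[:225]=0; red[300:]=0
    ys,xs=np.nonzero(red); print("red n",len(xs),[ (q,np.round(w2s(onz(c,xs.mean(),ys.mean(),.056+.115*np.sin(q))),1).tolist(),round(28-115*np.cos(q))) for q in (0,.2,.5,.7,.9,1.1,1.25)] if len(xs) else ""); return im
E
python3 -c "
from h import *
st(); bar()
for w in [(-.007,-.001,.315,0),(-.0265,-.001,.303,0),(-.043,-.001,.287,0)]: plan(*w)"
```

```text
t 13.55 S [-9.  -1.6] z 316.1 yaw -0.1 F [-0.8  0.2  0.8] op 0.0
red n 4 [(0, [-16.3, 27.9], -87), (0.2, [-19.2, 29.2], -85), (0.5, [-23.3, 31.0], -73), (0.7, [-25.8, 32.1], -60), (0.9, [-27.8, 33.0], -43), (1.1, [-29.4, 33.6], -24), (1.25, [-30.3, 34.0], -8)]
shift [ 0.009 -0.002  0.003] turn -0.001
shift [-0.069 -0.002  0.051] turn -0.001
shift [-0.134 -0.002  0.115] turn -0.001
```

Request:
drive_tool(increments=[[[-0.018,0,0.012],0],[[-0.036,0,0.024],0],[[-0.054,0,0.037],0],[[-0.069,0,0.05],0],[[-0.085,0,0.065],0],[[-0.101,0,0.081],0],[[-0.118,0,0.098],0],[[-0.134,0,0.115],0]])

```text
time_s: 14.6
eef_pos: [0.5358, 0.1632, 0.2871]
eef_rot: [-0.0, 0.626, 0.78, -0.0]
wrist_force: [-0.1, 0.7, 0.3]
opening: 0.0
```

```bash
python3 -c "
from h import *
st(); im=camera('scene'); cv2.imwrite('pics/s6.png',cv2.resize(im[160:380,300:500],None,fx=2.7,fy=2.7,interpolation=cv2.INTER_CUBIC))
for w in [(-.038,-.001,.287,0),(-.038,-.001,.335,0),(-.06,-.001,.335,0),(-.06,-.001,.309,0),(-.073,-.001,.29,0),(-.082,-.001,.269,0)]: plan(*w)"
```

```text
t 14.6 S [-42.4  -1.5] z 287.1 yaw -0.1 F [-0.1  0.7  0.3] op 0.0
shift [ 0.019 -0.001 -0.002] turn -0.001
shift [ 0.019 -0.002 -0.194] turn -0.001
shift [-0.069 -0.001 -0.194] turn -0.001
shift [-0.069 -0.001 -0.09 ] turn -0.001
shift [-0.121 -0.001 -0.014] turn -0.001
shift [-0.157 -0.001  0.07 ] turn -0.001
```

View pics/s6.png

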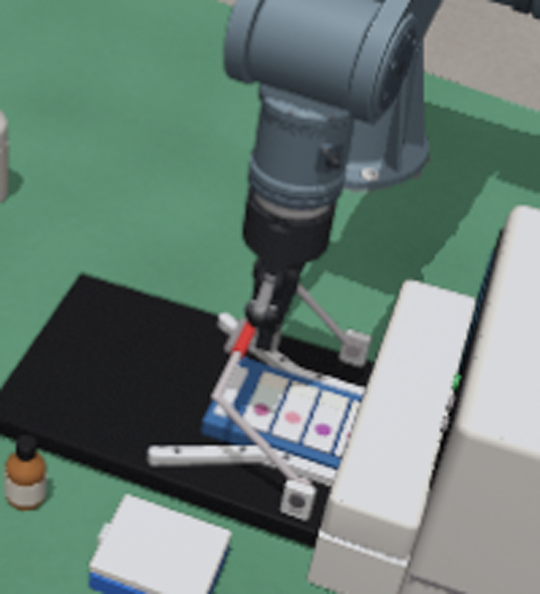

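The bail follows: it is about 40° up, with the red grip at (243,340) just beyond the fingertip. Now I move over its top and press down along the arc.

Request:
drive_tool(increments=[[[0.02,0,0],0],[[0.03,0,-0.06],0],[[0.03,0,-0.14],0],[[0.01,0,-0.194],0],[[-0.03,0,-0.194],0],[[-0.069,0,-0.194],0],[[-0.069,0,-0.16],0],[[-0.069,0,-0.12],0]])

```text
time_s: 15.65
eef_pos: [0.5392, 0.1464, 0.3161]
eef_rot: [-0.001, 0.626, 0.78, -0.0]
wrist_force: [0.4, -0.5, 0.4]
opening: -0.002
```

```bash
python3 -c "
from h import *
st()
for w in [(-.06,-.001,.309,0),(-.067,-.001,.30,0),(-.073,-.001,.29,0),(-.078,-.001,.28,0),(-.082,-.001,.269,0),(-.086,-.001,.252,0)]: plan(*w)"
```

```text
t 15.65 S [-59.6  -1.2] z 316.1 yaw -0.14 F [ 0.4 -0.5  0.4] op -0.0
shift [-0.002 -0.001  0.028] turn -0.002
shift [-0.03  -0.001  0.064] turn -0.002
shift [-0.054 -0.001  0.104] turn -0.002
shift [-0.074 -0.     0.144] turn -0.002
shift [-0.09  -0.     0.188] turn -0.002
shift [-0.106 -0.     0.256] turn -0.002
```

Request:
drive_tool(increments=[[[-0.002,0,0.028],0],[[-0.016,0,0.046],0],[[-0.03,0,0.064],0],[[-0.054,0,0.104],0],[[-0.074,0,0.144],0],[[-0.09,0,0.188],0],[[-0.098,0,0.222],0],[[-0.106,0,0.256],0]])

```text
time_s: 16.65
eef_pos: [0.5452, 0.1207, 0.2527]
eef_rot: [-0.0, 0.626, 0.78, -0.0]
wrist_force: [-0.1, -0.3, -0.3]
opening: 0.003
```

Request:
drive_tool(increments=[[[-0.002,0,0.012],0],[[-0.004,0,0.024],0],[[-0.004,0,0.036],0],[[-0.004,0,0.046],0],[[-0.004,0,0.056],0],[[-0.004,0,0.062],0],[[-0.004,0,0.066],0],[[-0.004,0,0.068],0]])

```text
time_s: 17.65
eef_pos: [0.5455, 0.1198, 0.2364]
eef_rot: [-0.0, 0.625, 0.78, -0.0]
wrist_force: [-0.6, -0.6, -0.3]
opening: 0.003
```

```bash
python3 -c "
from h import *
st(); bar()"
```

```text
t 17.65 S [-86.9  -1.5] z 236.4 yaw -0.1 F [-0.6 -0.6 -0.3] op 0.0
red n 0
```

Request:
drive_tool(increments=[[[0,0,0.004],0],[[0,0,0.008],0],[[0,0,0.012],0],[[0,0,0.014],0],[[0,0,0.016],0],[[0,0,0.018],0],[[0,0,0.018],0],[[0,0,0.018],0]])

```text
time_s: 18.7
eef_pos: [0.5458, 0.1199, 0.2347]
eef_rot: [0.0, 0.625, 0.78, 0.0]
wrist_force: [-10.0, -1.6, 22.9]
opening: 0.002
```

```bash
python3 -c "
from h import *
st(); im=camera('scene'); cv2.imwrite('pics/s7.png',cv2.resize(im[230:380,320:480],None,fx=4,fy=4,interpolation=cv2.INTER_CUBIC))"
```

```text
t 18.7 S [-86.9  -1.8] z 234.7 yaw -0.07 F [-10.   -1.6  22.9] op 0.0
```

View pics/s7.png

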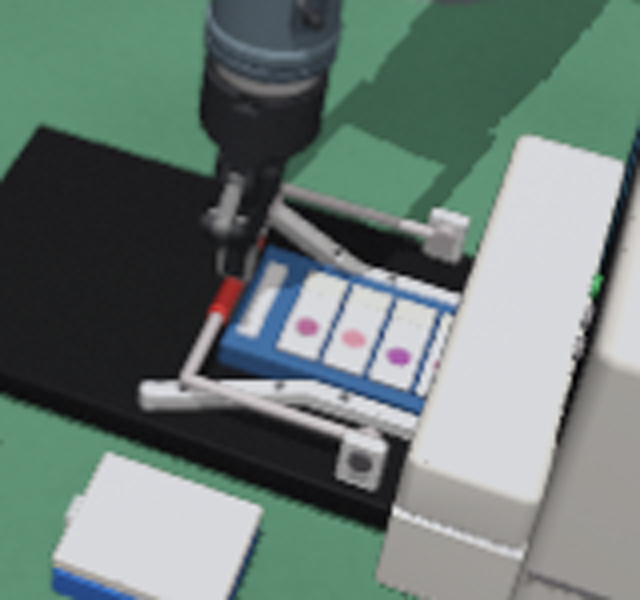

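Pressing met 23 N with the tip at 62 mm, which is where the bar's top should be when fully down. The picture shows the bail level behind the tray. I'll lift away and check.

Request:
drive_tool(increments=[[[0,0,-0.03],0],[[0,0,-0.1],0],[[-0.05,0,-0.2],0],[[-0.1,0,-0.32],0],[[-0.17,0,-0.45],0],[[-0.25,0,-0.58],0],[[-0.32,0,-0.66],0],[[-0.35,0,-0.7],0]])

```text
time_s: 19.75
eef_pos: [0.5648, 0.0336, 0.409]
eef_rot: [0.001, 0.626, 0.78, 0.001]
wrist_force: [0.3, 0.1, 0.3]
opening: 0.001
```

Run:
```python
from h import *
st(); c=get_calibration("wrist"); im=camera("wrist"); cv2.imwrite("pics/w8.png",im)
hsv=cv2.cvtColor(im,cv2.COLOR_BGR2HSV); red=cv2.inRange(hsv,(0,180,80),(6,255,255))|cv2.inRange(hsv,(174,180,80),(179,255,255))
ys,xs=np.nonzero(red); print(len(xs),xs.mean(),ys.mean(),w2s(onz(c,xs.mean(),ys.mean(),.056)))
P=tray(im,c); (cx,cy),(w,h),a=cv2.minAreaRect(P*1000); print(w,h,a,[np.round(w2s(q/1000),1).tolist() for q in cv2.boxPoints(((cx,cy),(w,h),a))])
```

```text
t 19.75 S [-175.2   -1.4] z 409.0 yaw -0.15 F [0.3 0.1 0.3] op 0.0
1710 322.43976608187137 105.87251461988303 [-86.07714104   0.36858008]
101.31331634521484 68.26072692871094 12.580816268920898 [[-10.6, 49.0], [-78.9, 49.1], [-79.0, -52.3], [-10.7, -52.4]]
```

View pics/w8.png

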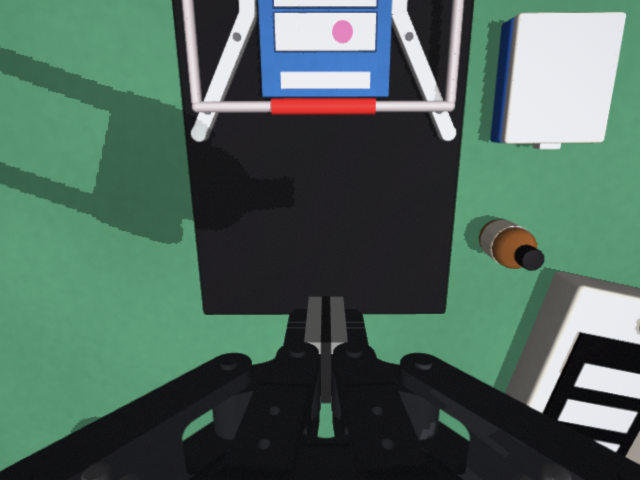

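The wrist view shows the bail down behind the tray. The red bar is at row 106 (x_s −86), and the tray's rear edge at row 96 (x_s −79, straight), which gives the specified 7 mm gap. Handing in.

```bash
python3 -c "
from bench import hand_in,get_obs
print(hand_in(), get_obs()['time_s'])"
```

```text
the job is handed in; nothing more can be done
the job is handed in; nothing more can be done
```

The tray is loaded and the bail is down behind it, handed in at about 20 s of robot time. I pushed the tray with two spread fingertips, straightening it about 11° on the way in, until it met the stop. I then pushed the bail over from the port side and pressed it down with the closed fingertips.

- **Tray home:** the wrist force rose stiffly to about 16 N at the stop. The last picture puts its rear edge at −79 mm (nominal −80), square to the scanner within 0.1°.
- **Bail down:** pressing met the end stop at about 23 N, with the fingertips at 62 mm, the expected top of the bar. The bar's axis is at −86 mm, 7 mm behind the tray as specified, and the gripper was clear of everything.
- **Bystanders:** I did not re-measure them. The arm did not go near any of them apart from passing above the bench, and the slide box and oil bottle still stood beside the deck in the last picture.
- **Measurements that disagreed:** my first estimates of the scanner's position along the loading direction differed by up to about 8 mm, so I relied on the contact forces to find the stops. The top camera could not see the bail under the gripper near the end, so I checked it with the scene and wrist cameras.

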